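# Set the wide drying box's vent stay to its widest hole

## Robot

A 7-joint arm with a two-finger parallel gripper is mounted at the origin on a cart in front of the work surface, level with it; the furniture and walls round the work are solid. World frame = base frame: x ahead of the robot, y to its left, z up, the work surface at z = 0. Lengths are in m, angles in rad, forces in N, time in s.
With the tool pointing down it reaches from about 0.4 to 0.85 m from the base axis. Payload 10.4 kg.
Tool frame: the origin (TCP) lies midway between the tips of the shut fingers; the grasp point (between the pads) lies 19 mm behind it; z points along the fingers, y is the line along which they close (so a half turn about z gives the same grasp; the last joint's range is limited). The gripper opens to 87 mm and grips with 3 to 60 N. Pads are 19 mm wide; open, the fingers measure 117 mm over their backs; the gripper's body (75 mm by 190 mm) begins 51 mm behind the grasp point.
Start: joints at [-1.309, 0.332, -0.065, 1.46, 0.022, 1.35, -0.088], TCP at [0.176, 0.6, 0.223] pointing down, gripper open.
Joint ranges: [-2.6, 2.6], [-0.5, 2.12], [-1.47, 1.34], [0.16, 2.42], [-1.27, 4.41], [0.06, 2.06], [-2.6, 2.6]. Speed limits (rad/s): [2.22, 2.22, 2.79, 2.79, 3.14, 3.14, 3.14].

## Interface

Orientations are given as a unit quaternion [x, y, z, w].
In Python, from bench import sensors, eyes, order gives the robot as it stands.
- The arm moves only by the tool arm_command, never from a script. Its argument "steps" is a list of rows, each an object with "rot": the turn, a rotation vector about the world's x, y, z in degrees, a list of three; "slide": the shift along the world's x, y, z in m, a list of three; "grip": the opening, from 0 (shut) to 1 (fully open). A call has exactly 8 rows; each row shifts and turns the commanded pose from where the row before left it; what a row does not reach is not made up. A row lasts 1/8 s, in which the tool goes at most 62.5 mm and 10.7 degrees, less where a joint would pass 70% of its speed; a pose out of reach is approached as far as the arm can. A call with a gripper value outside its range is refused whole. The fingers move at their own pace and stop on an object; "newtons" is the grip in N (left out, the last holds). Time passes only in rows, so rows that do not move let the fingers close, or fill a call up. It gives the time, the measured TCP pose, the force, the opening and the grip force at its end, in the units of the state.
- sensors.read_state(): the state, without advancing time (a new reading comes with each control period).
- eyes.camera(name): name is "scene" or "top" or "wrist"; returns a dict with "pixels" (384x512x3 uint8, red, green, blue), "intrinsics" (3x3 intrinsics, pixels), "pose" (4x4, takes a point from camera to world coordinates). Camera axes: x right, y down, z forward; pixel columns grow to the right and rows downward; lengths in m; the calibration is good to about 2 mm. A picture is of the moment at which its call begins. There is no depth.
- order.close_job(): hands the job in; it is judged then, once.
Trained networks look in a picture, given as the dict that the camera call returned (one of the last four; its "shot" number tells which), for a name from the list of things; names that differ only in an ending like _2 or _b are one class to them, and where a whole thing is asked for, a point or a joint stands for the part that bears it (a point fixed in the world has none). Each returns a list of dicts, best first, with "conf" (0 to 1); they miss things now and then, are a little off and sometimes report something else, mostly with a low value. They report only what shows in the picture. A call takes as long as a camera call.
- eyes.look_for(name, picture): "bbox" ([left, top, right, bottom] in pixels, round what is visible of it).
The state is a dict: "time": time; "joint_positions": joint angles; "joint_vel": joint speeds; "joint_torque": joint torques, N m; "ee_pos": TCP position; "eef_rot": TCP orientation; "ft_force": force on the tool from outside, world axes, zero at the start; "torque": the same for the moment, N m; "width": finger opening in m; "grip_force": force on a finger pad.
Only numpy, scipy, OpenCV 4.12 (cv2) and the standard library are available. Lean on these libraries where they do the work, as an engineer would, in place of code of your own. Each camera call takes 0.05 s, during which the arm holds its last target. There are 200 camera calls.

## Task

The cast in the wider of the two white drying boxes needs more air. By its black knob, lift that box's perforated vent stay off its pin, push it away from the knob end so the vent shutter slides open, and drop the hole nearest the knob over the pin so that the stay lies flat again. Leave the narrow box's vent as it is, and let go at the end.

Things in the scene. Friction and masses are not known exactly. Their poses are not given: they have to be found in the camera images.
- wide_knob (a point): Centre of the black upright knob (24 mm across, 24 mm high) at the free end of the wide box's vent stay, overhanging the box's front, 100 mm above the counter when the stay is down. The wide box: fixed, white, 190 mm wide, 190 long, 60 high; it stands left or right of the beige control box. Axes, stay down: x along the bar towards its hinge (the way the vent opens), y across the bar, z up.
- wide_end_hole (a point): Centre, at the bar's underside, of the hole nearest the knob: the one to drop over the pin. The stay is a steel bar 32 mm wide, 4 mm thick, its underside 78 mm above the counter when down; three holes of 20 mm lie 34, 66 and 98 mm from the knob. At the start the last of these is on the pin and the vent is shut. Axes as wide_knob's.
- wide_pin_foot (a point): Foot of the fixed upright steel pin on the wide box's top, where the stay's underside rests (78 mm above the counter, on a round shoulder 30 mm across). The pin is 8 mm thick, tapers at the top and rises 12 mm from here; the bar clears it at every hole once the knob is 30 mm above its rest height. Axes as wide_knob's.
- wide_stay (a joint): Swing of the wide box's stay in rad: 0 down, grows as the knob is lifted. Its level hinge, across the bar, is on the shutter, 178 mm from the knob along the bar and 10 mm lower than the knob's centre; lifted, the knob rises on an arc, towards the shutter. It falls back by its weight (about 0.1 kg). It cannot turn sideways.
- wide_shutter (a joint): Slide of the wide box's aluminium vent shutter, which carries the stay, in m: 0 shut, grows as it slides away from the knob end along the bar's x; 0.064 with the end hole on the pin, stop at 0.075. About 1.5 N of friction; it stays where it is left.
- narrow_knob (a point): Centre of the like knob on the narrow box's stay (fixed white box 120 mm wide, otherwise the same, on the other side of the control box): to be left alone.

How it is judged:
By the outcome, as a careful person would: the job done as asked, in the order asked, and still so for the second after the job is handed in, with the robot touching nothing.
It also fails if it takes over 32 s, if anything falls off the work surface, if the arm or the gripper's body presses on something with over 40 N, if the wrist force passes 120 N, or if a joint passes its speed limit or range.

## Working session

There is one attempt and no reset: what is moved stays moved. The work goes in short steps, Python scripts to look and compute and a tool call to move; the robot and the scene stay as the last step left them, time stands still between calls to the robot, and variables do not carry over. Pictures are saved under pics/ and viewed, at most 10 in all, crops included, and the job is handed in when it is done.

Besides the shell and the picture viewer there is one more tool, called after "Emit:" as name([rows], argument=value, ...), one row to a line, values as JSON. arm_command: Moves the arm, as the interface text tells. Its arguments: {"type":"object","properties":{"steps":{"type":"array","items":{"type":"object","properties":{"rot":{"type":"array","items":{"type":"number"}},"slide":{"type":"array","items":{"type":"number"}},"grip":{"type":"number"}}}},"newtons":{"type":"number"}},"required":["steps"]}

```bash
mkdir -p pics
cat > h.py <<'E'
import numpy as np, cv2
from bench import sensors, eyes, order
def save(p,n): cv2.imwrite('pics/'+n+'.png', p['pixels'][:,:,::-1])
def ray(p,uv):
    K=np.array(p['intrinsics']);T=np.array(p['pose'])
    d=T[:3,:3]@np.linalg.inv(K)@np.array([uv[0],uv[1],1.]); return T[:3,3],d/np.linalg.norm(d)
def onz(p,uv,z):
    o,d=ray(p,uv); return o+d*(z-o[2])/d[2]
def tri(L):
    A=np.zeros((3,3));b=np.zeros(3)
    for p,uv in L:
        o,d=ray(p,uv);M=np.eye(3)-np.outer(d,d);A+=M;b+=M@o
    return np.linalg.solve(A,b)
def proj(p,X):
    K=np.array(p['intrinsics']);T=np.array(p['pose']);c=T[:3,:3].T@(np.array(X)-T[:3,3]);q=K@c;return q[:2]/q[2]
E
python3 - <<'E'
from h import *
ims=[]
for n in ['scene','top']:
    p=eyes.camera(n); ims.append(p['pixels']);print(n,p['pose'])
    for o in ['wide_knob','narrow_knob','wide_stay','wide_end_hole','wide_pin_foot','wide_shutter']:
        print(o,[(np.round(d['bbox'],1).tolist(),round(d['conf'],2)) for d in eyes.look_for(o,p)[:3]])
    save(p,n)
print(sensors.read_state())
E
```

```text
scene [[ 0.82670979 -0.40383161  0.39175369  0.09770789]
 [-0.56255499 -0.60456249  0.56394688 -0.52602254]
 [ 0.00910001 -0.6866034  -0.72697521  0.80005425]
 [ 0.          0.          0.          1.        ]]
wide_knob [([167.3, 128.2, 229.2, 153.1], 0.84)]
narrow_knob [([301.8, 248.5, 371.4, 320.2], 0.61)]
wide_stay [([166.4, 127.2, 233.2, 146.7], 0.67), ([169.8, 118.8, 239.8, 156.2], 0.37)]
wide_end_hole [([167.7, 126.3, 231.6, 151.4], 0.77)]
wide_pin_foot [([167.0, 113.9, 267.6, 178.6], 0.81)]
wide_shutter [([167.9, 116.8, 240.9, 157.3], 0.72)]
top [[-0.02872797 -0.9940073   0.1054713   0.35632432]
 [-0.99950907  0.02988512  0.00940698 -0.01773446]
 [-0.01250263 -0.10514928 -0.99437785  1.07017088]
 [ 0.          0.          0.          1.        ]]
wide_knob []
narrow_knob [([361.5, 148.5, 390.8, 233.6], 0.6)]
wide_stay [([122.7, 159.2, 155.6, 241.3], 0.76)]
wide_end_hole [([123.7, 162.1, 154.6, 241.3], 0.79)]
wide_pin_foot [([105.8, 129.5, 196.8, 243.9], 0.77)]
wide_shutter [([118.1, 155.9, 179.8, 246.6], 0.91)]
{'time': 0.7, 'joint_positions': array([-1.30860514,  0.33216565, -0.06471314,  1.4601257 ,  0.02163605,
        1.34991255, -0.08849308]), 'joint_vel': array([-9.74654631e-04,  1.49271403e-03,  4.61591614e-04,  7.08895470e-05,
        6.25847820e-04, -1.52849378e-03, -2.33215407e-04]), 'joint_torque': array([ 1.28972129e-04, -6.22903848e+01,  2.46090407e-02, -3.90086031e+01,
       -6.10617944e-02,  3.09898308e-02,  2.54876892e-05]), 'ee_pos': array([0.17558794, 0.59983605, 0.22258475]), 'eef_rot': array([1.41899514e-01, 9.89881067e-01, 4.13968750e-05, 1.29916223e-05]), 'ft_force': array([-0.84341113,  0.94026198, -0.5311684 ]), 'torque': array([0.01571919, 0.00391313, 0.00508088]), 'grip_force': 0.0, 'width': 0.08715901620567883}
```

View pics/scene.png

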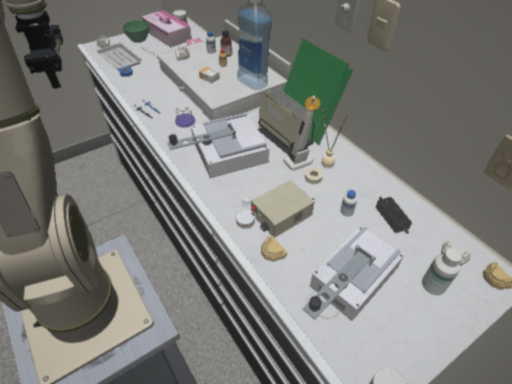

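View pics/top.png

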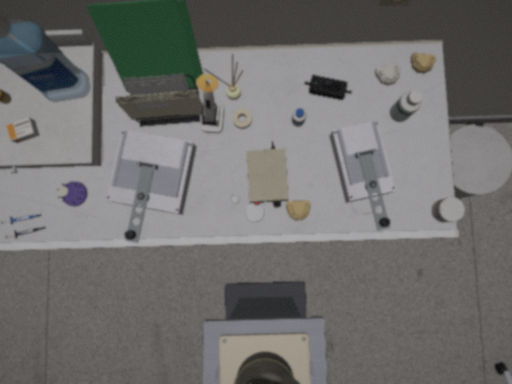

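Both views show the wide box on the left (world +y). Its knob is near (130,235) in the top view and near (173,140) in the scene view. The narrow box is on the right.

Run:
```python
from h import *
P={n:eyes.camera(n) for n in ['scene','top']}
def blob(p,c,r=11,th=45):
    g=p['pixels'].max(2).astype(int);x0,y0=c[0]-r,c[1]-r
    m=(g[y0:y0+2*r,x0:x0+2*r]<th).astype(np.uint8)
    n,l,s,ce=cv2.connectedComponentsWithStats(m)
    i=1+np.argmax(s[1:,4]); print(s[i]+np.array([x0,y0,0,0,0])); return ce[i]+[x0,y0]
uv={'scene':blob(P['scene'],(173,140)),'top':blob(P['top'],(130,235))}
X=tri([(P[n],uv[n]) for n in uv]);print(uv,X,[proj(P[n],X) for n in P])
print([onz(P[n],uv[n],.1) for n in P])
# bar dir from top: along bar edge points
t=P['top'];z=.082
print([onz(t,q,z) for q in [(130,235),(150,165)]])
a=cv2.resize(P['top']['pixels'][120:250,95:205],None,fx=4.4,fy=4.4,interpolation=cv2.INTER_CUBIC)
b=cv2.resize(P['scene']['pixels'][100:180,155:275],None,fx=2.6,fy=4.4*130/80*80/130,interpolation=cv2.INTER_CUBIC)
cv2.imwrite('pics/c1.png',a[:,:,::-1])
```

```text
Traceback (most recent call last):
ValueError: attempt to get argmax of an empty sequence
```

```bash
cat >> h.py <<'E'
def blob(p,c,r=11):
    x0,y0=c[0]-r,c[1]-r
    w=p['pixels'][y0:y0+2*r,x0:x0+2*r].max(2)
    th,m=cv2.threshold(w,0,1,cv2.THRESH_BINARY_INV+cv2.THRESH_OTSU)
    n,l,s,ce=cv2.connectedComponentsWithStats(m)
    i=l[r,r] or 1+np.argmax(s[1:,4]); print(th,w.min(),s[i]+np.array([x0,y0,0,0,0])); return ce[i]+[x0,y0]
E
python3 - <<'E'
from h import *
P={n:eyes.camera(n) for n in ['scene','top']}
uv={'scene':blob(P['scene'],(173,140)),'top':blob(P['top'],(130,235))}
X=tri([(P[n],uv[n]) for n in uv]);print(uv,X,[proj(P[n],X) for n in P])
print([onz(P[n],uv[n],.1) for n in P])
a=cv2.resize(P['top']['pixels'][120:250,95:205],None,fx=4.4,fy=4.4,interpolation=cv2.INTER_CUBIC)
cv2.imwrite('pics/c1.png',a[:,:,::-1])
E
```

```text
130.0 54 [169 134   9  12  88]
100.0 25 [125 229  12  11 109]
{'scene': array([172.84090909, 139.76136364]), 'top': array([130.44954128, 234.27522936])} [0.37957301 0.31523725 0.09765816] [array([172.88609116, 139.76055765]), array([130.4263946 , 234.32329663])]
[array([0.37852385, 0.31250076, 0.1       ]), array([0.37963205, 0.31437957, 0.1       ])]
```

View pics/c1.png

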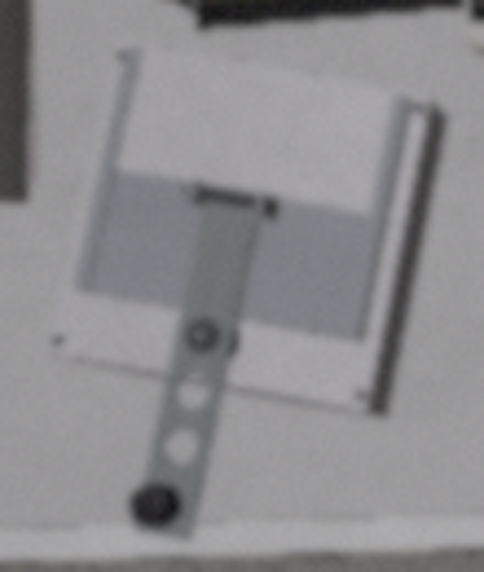

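Run:
```python
from h import *
p=eyes.camera('top')
f=lambda c,z:onz(p,(95+c[0]/4.4,120+c[1]/4.4),z)[:2]
for a,b,z in [((155,504),(203,334),.095),((179,443),(203,334),.082),((57,340),(375,408),.06),((57,340),(125,52),.06),((435,105),(378,410),.06),((118,172),(80,290),.07),((400,97),(362,340),.07),((190,535),(256,215),.08),((150,460),(200,210),.08)]:
    A,B=f(a,z),f(b,z);d=B-A;print(A.round(4),B.round(4),np.degrees(np.arctan2(d[1],d[0])).round(1),np.linalg.norm(d).round(4))
```

```text
[0.3791 0.3166] [0.4735 0.2902] -15.7 0.098
[0.4134 0.3077] [0.4751 0.2943] -12.3 0.0631
[0.4768 0.3865] [0.4316 0.2012] -103.7 0.1908
[0.4768 0.3865] [0.6473 0.3481] -12.7 0.1748
[0.6094 0.1645] [0.4304 0.1994] 168.9 0.1824
[0.573 0.348] [0.5043 0.3695] 162.6 0.072
[0.6123 0.1831] [0.4703 0.2062] 170.7 0.1439
[0.3615 0.3019] [0.5432 0.2646] -11.6 0.1855
[0.4044 0.3248] [0.5471 0.2969] -11.1 0.1454
```

Emit:
arm_command([
  {"slide":[0.03,-0.045,0]},
  {"slide":[0.03,-0.045,0]},
  {"slide":[0.03,-0.045,0]},
  {"slide":[0.03,-0.045,0]},
  {"slide":[0.03,-0.045,0]},
  {"slide":[0.03,-0.045,0]},
  {"slide":[0.0,-0.01,0]},
  {"slide":[0,0,0]},
])

```text
schema error: expected keys rot, slide, grip
```

Emit:
arm_command([
  {"rot":[0,0,1],"slide":[0.03,-0.042,0],"grip":1},
  {"rot":[0,0,1],"slide":[0.03,-0.042,0],"grip":1},
  {"rot":[0,0,1],"slide":[0.03,-0.042,0],"grip":1},
  {"rot":[0,0,0],"slide":[0.03,-0.042,0],"grip":1},
  {"rot":[0,0,0],"slide":[0.03,-0.042,0],"grip":1},
  {"rot":[0,0,0],"slide":[0.03,-0.042,0],"grip":1},
  {"rot":[0,0,0],"slide":[0.024,-0.033,0],"grip":1},
  {"rot":[0,0,0],"slide":[0,0,0],"grip":1},
])

```text
time: 1.95
ee_pos: [0.3817, 0.3121, 0.2229]
eef_rot: [0.119, 0.993, 0.0, 0.0]
ft_force: [-0.6, 0.3, 0.1]
width: 0.087
grip_force: 0.0
```

Run:
```python
from h import *
w=eyes.camera('wrist');save(w,'w1');s=sensors.read_state();print(s['time'],s['ee_pos'],s['eef_rot'])
for X in [(.3795,.3145,.1),(.3795,.3145,.112)]: print(proj(w,X))
print(eyes.look_for('wide_knob',w)[:2])
```

```text
2.0 [0.3802521  0.31405787 0.2228181 ] [1.17265975e-01 9.93100492e-01 3.06337254e-04 1.03831646e-04]
[258.1779804  182.10235539]
[258.21990445 184.51601123]
[{'bbox': [248.9, 165.0, 276.7, 277.6], 'conf': 0.97}]
```

View pics/w1.png

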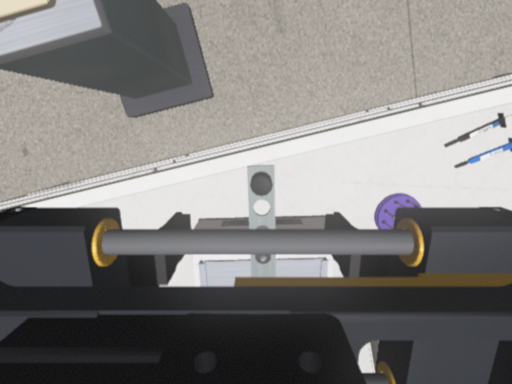

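The wrist view shows the knob at about (261,183) and the bar upright in the picture, so the yaw is right. I'll refine its lateral position.

Run:
```python
from h import *
w=eyes.camera('wrist')
u=blob(w,(261,183),14);print(u,onz(w,u,.1),onz(w,u,.11))
t=eyes.camera('scene');v=blob(t,(173,140));print(tri([(w,u),(t,v)]))
# bar edges axis direction
g=w['pixels'].max(2)
for r in (171,207,):
    print(r,g[r,240:285])
print(onz(w,(262,207),.082))
```

```text
144.0 86 [248 174  22  23 418]
[258.65550239 185.76076555] [0.38117438 0.31722006 0.1       ] [0.37892183 0.31769161 0.11      ]
130.0 54 [169 134   9  12  87]
[0.38112564 0.31717285 0.09626513]
171 [230 230 231 231 224 196 187 188 187 187 188 189 185 184 187 189 188 186
 186 186 186 185 184 183 185 187 186 186 184 183 185 190 211 228 231 231
 230 231 230 230 230 230 230 231 232]
207 [231 231 231 231 230 223 203 186 183 183 186 202 223 230 230 231 231 231
 231 231 231 230 231 231 231 231 227 210 188 182 185 188 206 228 233 232
 232 231 231 231 231 230 231 230 230]
[0.41145398 0.31429409 0.082     ]
```

Emit:
arm_command([
  {"rot":[0,0,0.5],"slide":[0,0.001,-0.03],"grip":1},
  {"rot":[0,0,0],"slide":[0,0,-0.03],"grip":1},
  {"rot":[0,0,0],"slide":[0,0,-0.015],"grip":1},
  {"rot":[0,0,0],"slide":[0,0,0],"grip":1},
  {"rot":[0,0,0],"slide":[0,0,0],"grip":1},
  {"rot":[0,0,0],"slide":[0,0,0],"grip":1},
  {"rot":[0,0,0],"slide":[0,0,0],"grip":1},
  {"rot":[0,0,0],"slide":[0,0,0],"grip":1},
])

```text
time: 3.15
ee_pos: [0.3797, 0.3159, 0.1479]
eef_rot: [0.112, 0.994, 0.0, 0.0]
ft_force: [-0.5, 0.8, -0.7]
width: 0.087
grip_force: 0.0
```

Emit:
arm_command([
  {"rot":[0,0,0],"slide":[0,0,-0.02],"grip":1},
  {"rot":[0,0,0],"slide":[0,0,-0.02],"grip":1},
  {"rot":[0,0,0],"slide":[0,0,-0.018],"grip":1},
  {"rot":[0,0,0],"slide":[0,0,0],"grip":1},
  {"rot":[0,0,0],"slide":[0,0,0],"grip":0.5},
  {"rot":[0,0,0],"slide":[0,0,0],"grip":0.4},
  {"rot":[0,0,0],"slide":[0,0,0],"grip":0.1},
  {"rot":[0,0,0],"slide":[0,0,0],"grip":0.1},
], newtons=25)

```text
time: 4.15
ee_pos: [0.3797, 0.316, 0.0898]
eef_rot: [0.112, 0.994, 0.0, 0.0]
ft_force: [-0.5, 0.5, -0.5]
width: 0.0547
grip_force: 0.0
```

Emit:
arm_command([
  {"rot":[0,0,0],"slide":[0,0,0],"grip":0.1},
  {"rot":[0,0,0],"slide":[0,0,0],"grip":0.1},
  {"rot":[0,0,0],"slide":[0,0,0],"grip":0.1},
  {"rot":[0,0,0],"slide":[0,0,0],"grip":0.1},
  {"rot":[0,0,0],"slide":[0,0,0],"grip":0.1},
  {"rot":[0,0,0],"slide":[0,0,0],"grip":0.1},
  {"rot":[0,0,0],"slide":[0,0,0],"grip":0.1},
  {"rot":[0,0,0],"slide":[0,0,0],"grip":0.1},
])

```text
time: 5.15
ee_pos: [0.3797, 0.3163, 0.0897]
eef_rot: [0.112, 0.994, 0.0, 0.0]
ft_force: [1.5, 5.5, -1.4]
width: 0.0234
grip_force: 25.0
```

Emit:
arm_command([
  {"rot":[0.45,1.95,0],"slide":[0.0001,0.0005,0.0062],"grip":0.1},
  {"rot":[0.45,1.95,0],"slide":[0.0003,0.0004,0.0062],"grip":0.1},
  {"rot":[0.45,1.95,0],"slide":[0.0005,-0.0001,0.0062],"grip":0.1},
  {"rot":[0.45,1.95,0],"slide":[0.0008,-0.0002,0.0062],"grip":0.1},
  {"rot":[0.45,1.95,0],"slide":[0.001,-0.0002,0.0061],"grip":0.1},
  {"rot":[0.45,1.95,0],"slide":[0.0012,-0.0003,0.0061],"grip":0.1},
  {"rot":[0,0,0],"slide":[0,0,0],"grip":0.1},
  {"rot":[0,0,0],"slide":[0,0,0],"grip":0.1},
])

```text
time: 6.15
ee_pos: [0.3838, 0.3156, 0.1263]
eef_rot: [0.111, 0.988, 0.012, -0.103]
ft_force: [1.8, 2.3, -1.3]
width: 0.023
grip_force: 25.0
```

Run:
```python
from h import *
w=eyes.camera('wrist');s=eyes.camera('scene')
a=cv2.resize(s['pixels'][90:180,120:270],None,fx=5,fy=5,interpolation=cv2.INTER_CUBIC)
cv2.imwrite('pics/s2.png',a[:,:,::-1]);save(w,'w2')
```

```text
(no output)
```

View pics/s2.png

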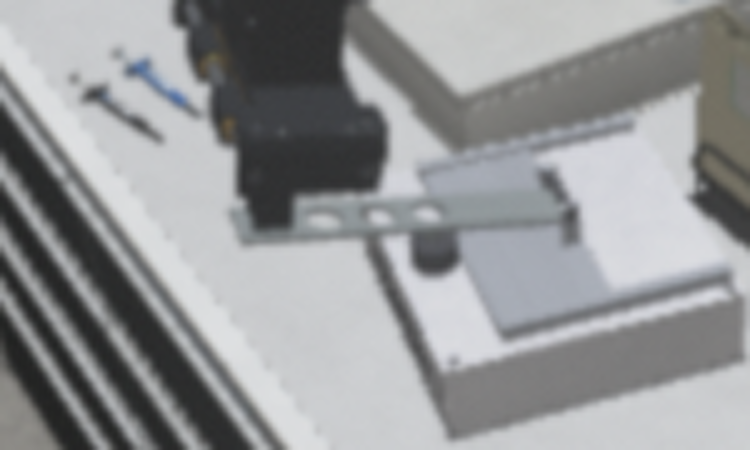

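The bar is lifted: its three holes are clear of the pin, which shows at about (435,245) in the crop. Next I push it 64 mm.

Emit:
arm_command([
  {"rot":[0,0,0],"slide":[0.0104,-0.0024,0],"grip":0.1},
  {"rot":[0,0,0],"slide":[0.0104,-0.0024,0],"grip":0.1},
  {"rot":[0,0,0],"slide":[0.0104,-0.0024,0],"grip":0.1},
  {"rot":[0,0,0],"slide":[0.0104,-0.0024,0],"grip":0.1},
  {"rot":[0,0,0],"slide":[0.0104,-0.0024,0],"grip":0.1},
  {"rot":[0,0,0],"slide":[0.0104,-0.0024,0],"grip":0.1},
  {"rot":[0,0,0],"slide":[0,0,0],"grip":0.1},
  {"rot":[0,0,0],"slide":[0,0,0],"grip":0.1},
])

```text
time: 7.25
ee_pos: [0.4473, 0.3018, 0.1267]
eef_rot: [0.111, 0.988, 0.013, -0.103]
ft_force: [2.1, 5.6, -1.1]
width: 0.0234
grip_force: 25.0
```

Run:
```python
from h import *
s=eyes.camera('scene');t=eyes.camera('top')
a=cv2.resize(s['pixels'][90:180,120:270],None,fx=5,fy=5,interpolation=cv2.INTER_CUBIC)
cv2.imwrite('pics/s3.png',a[:,:,::-1])
```

```text
(no output)
```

View pics/s3.png

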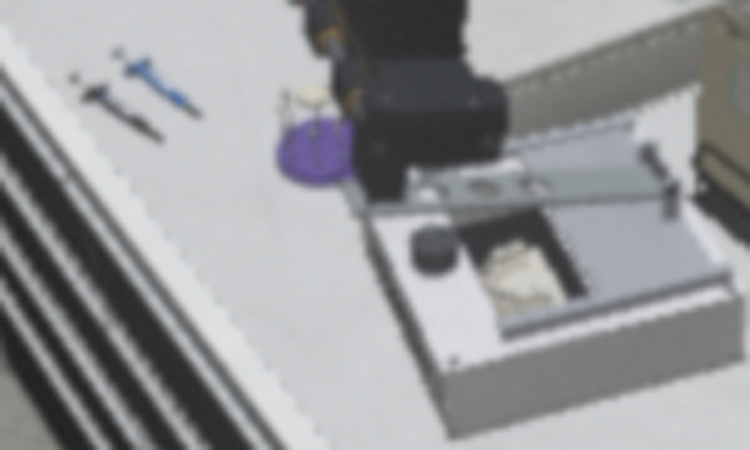

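The shutter is open and the end hole is over the pin side. I lower along the reverse arc.

Emit:
arm_command([
  {"rot":[-0.45,-1.95,0],"slide":[-0.0014,0.0005,-0.0061],"grip":0.1},
  {"rot":[-0.45,-1.95,0],"slide":[-0.0013,0.0004,-0.0061],"grip":0.1},
  {"rot":[-0.45,-1.95,0],"slide":[-0.001,0.0003,-0.0062],"grip":0.1},
  {"rot":[-0.45,-1.95,0],"slide":[-0.0006,0.0002,-0.0062],"grip":0.1},
  {"rot":[-0.45,-1.95,0],"slide":[-0.0004,0.0001,-0.0062],"grip":0.1},
  {"rot":[-0.45,-1.95,0],"slide":[-0.0001,0,-0.006],"grip":0.1},
  {"rot":[0,0,0],"slide":[0,0,0],"grip":0.1},
  {"rot":[0,0,0],"slide":[0,0,0],"grip":0.1},
])

```text
time: 8.35
ee_pos: [0.4415, 0.3032, 0.0901]
eef_rot: [0.112, 0.994, 0.0, -0.0]
ft_force: [0.6, 4.5, -1.4]
width: 0.0232
grip_force: 25.0
```

It is back at its rest height with no load. Releasing and retreating.

Emit:
arm_command([
  {"rot":[0,0,0],"slide":[0,0,0],"grip":0.7},
  {"rot":[0,0,0],"slide":[0,0,0],"grip":0.7},
  {"rot":[0,0,0],"slide":[0,0,0],"grip":0.7},
  {"rot":[0,0,0],"slide":[0,0,0],"grip":0.7},
  {"rot":[0,0,0],"slide":[0,0,0],"grip":0.7},
  {"rot":[0,0,0],"slide":[0,0,0.02],"grip":0.7},
  {"rot":[0,0,0],"slide":[0,0,0.03],"grip":0.7},
  {"rot":[0,0,0],"slide":[0,0,0.03],"grip":0.7},
])

```text
time: 9.35
ee_pos: [0.441, 0.3029, 0.1706]
eef_rot: [0.112, 0.994, -0.0, -0.0]
ft_force: [0.3, 0.3, 0.8]
width: 0.061
grip_force: 0.0
```

Emit:
arm_command([
  {"rot":[0,0,0],"slide":[-0.02,0.03,0.02],"grip":0.7},
  {"rot":[0,0,0],"slide":[-0.03,0.04,0],"grip":0.7},
  {"rot":[0,0,0],"slide":[-0.03,0.04,0],"grip":0.7},
  {"rot":[0,0,0],"slide":[-0.03,0.04,0],"grip":0.7},
  {"rot":[0,0,0],"slide":[-0.03,0.04,0],"grip":0.7},
  {"rot":[0,0,0],"slide":[-0.03,0.04,0],"grip":0.7},
  {"rot":[0,0,0],"slide":[0,0,0],"grip":0.7},
  {"rot":[0,0,0],"slide":[0,0,0],"grip":0.7},
])

```text
time: 10.35
ee_pos: [0.2716, 0.5326, 0.1896]
eef_rot: [0.112, 0.994, -0.0, 0.0]
ft_force: [-0.5, 0.3, 0.6]
width: 0.061
grip_force: 0.0
```

Run:
```python
from h import *
s=eyes.camera('scene');t=eyes.camera('top')
a=cv2.resize(s['pixels'][100:180,155:265],None,fx=5,fy=5,interpolation=cv2.INTER_CUBIC)[:400,:400]
b=cv2.resize(t['pixels'][130:230,95:195],(400,400),interpolation=cv2.INTER_CUBIC)
cv2.imwrite('pics/f.png',np.hstack([a,b])[:,:,::-1])
X=np.array([.38+.0623,.316-.0144,.1])
v,u=[blob(p,tuple(np.round(proj(p,X)).astype(int))) for p in (s,t)]
print(v,u,tri([(s,v),(t,u)]))
```

```text
156.0 57 [189 129  16  16 185]
102.0 28 [130 204  13  11 108]
[196.07027027 137.29189189] [135.86111111 209.05555556] [0.44467396 0.30544667 0.08406348]
```

View pics/f.png

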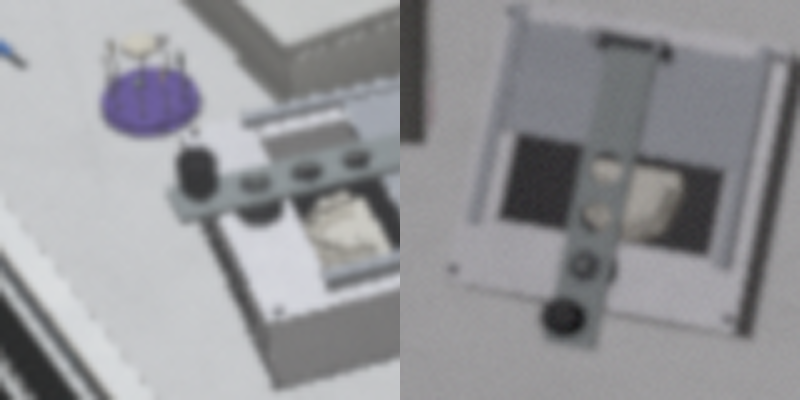

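The shutter is open and the pin shows inside the end hole, at about (585,265) in the right-hand panel. In the scene view the knob blob merged with the pin's base, so I recheck the knob's height before handing in.

Run:
```python
from h import *
s=eyes.camera('scene');t=eyes.camera('top')
v=blob(s,(194,134),7);u=blob(t,(136,209))
X=tri([(s,v),(t,u)]);print(v,X,proj(s,X+[0,0,.012]))
if .088<X[2]<.108: print(order.close_job())
```

```text
128.0 58 [190 130   9  11  79]
103.0 31 [130 204  13  11 113]
[194.07594937 134.82278481] [0.44100044 0.30194583 0.09740841] [193.6011198  131.56330329]
the job is handed in; nothing more can be done
None
```

The wide box's vent is open, with the stay lying flat and its end hole over the pin; the gripper has let go and moved clear, the narrow box was not touched, and the job was handed in at about 10.5 s.

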